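Lock the bench heat gun on for hands-free shrinking

ROBOT

A 7-joint arm with a two-finger parallel gripper is mounted at the origin on the work surface. World frame = base frame: x ahead of the robot, y to its left, z up, the work surface at z = 0. Lengths are in m, angles in rad, forces in N, time in s.
With the tool pointing down it reaches from about 0.425 to 1.025 m from the base axis. Payload 9.4 kg.
Tool frame: the origin (TCP) lies at the very end of the fingers, on their centre line; the grasp point (between the pads) lies 19 mm behind it; z points along the fingers, y is the direction in which the jaws open and shut (so a half turn about z gives the same grasp; the last joint's range is limited). The gripper opens to 85 mm and grips with 20 to 120 N. Pads are 22 mm wide; open, the fingers measure 114 mm over their backs; the gripper's body (76 mm by 85 mm) begins 54 mm behind the grasp point. The pads swing forward as they close: fully open they stand 13 mm farther back than shut.
Start: joints at [1.032, 0.599, -0.003, 1.599, 0.002, 0.943, -0.08], TCP at [0.323, -0.649, 0.198] pointing down, gripper open.
Joint ranges: [-2.57, 2.57], [-0.35, 1.97], [-1.29, 1.29], [0.11, 2.56], [-1.05, 4.19], [0.11, 1.86], [-2.63, 2.63]. Speed limits (rad/s): [2.22, 2.22, 3.01, 3.01, 3.14, 3.14, 3.14].

INTERFACE

Orientations are given as a unit quaternion [w, x, y, z].
In Python, from workcell import bot gives the robot as it stands. Calls block until the motion is done:
- bot.movep(position, orientation): joint-space move of the TCP to a pose.
- bot.move_l(position, feed=0.15, rotation=None, contact_N=None): straight line of the TCP; rotation=None keeps the orientation; feed is the mean speed in m/s. With contact_N (N) it stops when the force on the tool has changed by that much, and returns True; else False.
- bot.move_joints(angles): joint-space move.
- bot.move_gripper(opening): opening from 0.0 (shut) to 1.0 (fully open); the grip force is fixed at half the most; returns when the fingers have stopped.
- bot.hold(seconds).
- bot.inverse_kinematics(position, orientation): joint angles nearest the present ones, or None.
- bot.get_state(): the state.
- bot.camera(name): name is "scene" or "top" or "wrist"; returns a dict with "color" (384x512x3 uint8, red, green, blue), "camera_matrix" (3x3 intrinsics, pixels), "k1" (the pictures are not rectified: a ray, as slopes to the right and down, at radius r is drawn at 1 + k1 r^2 times it, then the intrinsics apply), "R" (3x3) and "t" (3): a world point X has camera coordinates R X + t. Camera axes: x right, y down, z forward; pixel columns grow to the right and rows downward; lengths in m; the calibration is good to about 2 mm. A picture is of the moment at which its call begins. There is no depth.
A pose or a line that the arm cannot do raises bot.IKError and nothing moves.
- bot.hand_in(): hands the job in, once; it reports no verdict.
The state is a dict: "time_s": time; "joints": joint angles; "joint_velocities": joint speeds; "effort": joint torques, N m; "tool_pos": TCP position; "orientation": TCP orientation; "contact_force": force on the tool from outside, world axes, zero at the start; "moment": the same for the moment, N m; "grip_width": opening from 0.0 (shut) to 1.0 (fully open).
Only numpy, scipy, OpenCV 4.12 (cv2) and the standard library are available. Lean on these libraries where they do the work, as an engineer would, in place of code of your own. Each camera call takes 0.05 s, during which the arm holds its last target.

TASK

Set the clamped heat gun running hands-free: use the flat pry tool to lever the guard plate off the trigger and flip it right over, and lay the tool back down on the bench. Then squeeze the trigger fully, next press its side lock-on button right in while the trigger is still squeezed, and ease the trigger so that it stays held on by itself. Leave the spool, bottle and meter where they are.

Things in the scene. Friction and masses are not known exactly. Their poses are not given: they have to be found in the camera images.
- stand: Fixed bench stand with a straight grey heat gun clamped level in it; base plate 220 x 135 x 12 mm (x -100..120, y -60..75). Origin on the bench below the gun's axis at the trigger's middle; x runs along the gun to its nozzle, y to the gun's left, z up. 'Stand (x, y, z)' below is in mm in this frame. Gun barrel diameter 60, top at z 98. Hinge posts at the left (y 40..52, x -46..-34 and 66..78, to z 137)
- cover (a joint): hinge of the guard plate over the trigger, 0 = shut, grows to 2.9 rad when flipped right over to the left (+y of the stand); a light plate (60 g), no catch; it falls shut below about 1.5 rad and falls fully open by itself beyond about 1.65 rad
- cover_tab (a point): middle of the lower outer edge of the pry tab on the aluminium guard plate (plate 4 mm thick, 66 mm across, 102 mm along the gun; tab 26 mm along the gun, juts 12 mm past the plate's right edge). Shut it is at stand (53, -36, 132). Moves with the plate
- cover_hinge (a point): point on the plate's hinge axis opposite the tab, at stand (53, 46, 134); axis along the stand's x. From here to the tab's edge is 82 mm
- trigger (a joint): how far the trigger is squeezed, 0 = out, 0.014 m = fully home; it moves straight down into the gun, spring 4 N at the start, 9 N at the end. The button can go in only while it is squeezed past 0.010; locked on, it is held at about 0.007
- trigger_pad (a point): centre of the trigger's top face, a black block 52 mm along the gun x 34 mm across. Released it is at stand (0, 4, 118), 14 mm lower when home. It fills stand y -13..21, right beside the cheek, so a fingertip fits on it; left of it is open to the hinge line at y 46
- lock (a joint): how far the side lock-on button is pressed, 0 = out, 0.008 m = fully in; moves level towards +y of the stand, spring 2 to 5 N. Blocked after 1 mm unless the trigger is squeezed past 0.010. Pressed past 0.0055 and kept in while the trigger is eased up, it catches and stays at about 0.0055; let go before that, or squeeze the trigger again, and it springs out
- lock_face (a point): centre of the outer face of the side lock-on button, a black round 16 mm stud on the cheek's right (-y) side. Out, it is at stand (0, -36, 120), 12 mm clear of the cheek; fully in at y -28. A gripper astride the cheek, closing along the stand's y, has one fingertip on the trigger and the other outside the stud and can work both
- pry: loose flat pry tool, 40 to 65 g, lying on the bench: black handle 90 long x 14 wide x 16 mm high, thin steel blade 12 mm wide and 2.5 mm thick reaching 55 mm beyond the handle. Origin on the underside at the handle's middle, x towards the blade's tip, z up; blade centred 8 mm above the underside, tip at x 100 mm
- pry_tip (a point): middle of the blade's tip
- spool: bystander: metal solder spool standing on its flange, diameter 56, 41 mm high; origin under its centre
- flux: bystander: small white bottle, diameter 40, 85 mm high; origin under its centre
- meter: bystander: small black meter 60 x 45 x 28 mm lying on its back; origin under its centre
- cheek_top (a point): Centre of the top face of the grey upright cheek on the trigger's right: 10 mm thick, stand x -34..68, y -24..-14, top at z 132; this point is at stand (0, -19, 132). It carries the lock-on button, and the shut guard plate rests on it
- pry_slit (a point): Middle of the slit where the blade goes in, stand (53, -36, 128): below the guard plate's tab (underside z 132), above a fixed ledge (x 38..68, y -46..-24, top z 124). 8 mm high, open towards -y, closed at the back by the cheek at y -24, so a blade can go in 11 mm along +y and then lift the tab
Things that resemble listed ones, but are neither listed nor needed, are in the scene too. Leave any green look-alike of the pry alone.

How it is judged:
On the way, in this order (a step that is already met when the one before it is completed fails the run):
1. the pry tool's blade levers the guard plate up (tool touching it, raised past 0.25 rad) (value of joint cover above 0.25 rad and contact force between pry and cover above 0.05 N), for 0.04 s.
2. the guard plate is flipped right over (past 2.4 rad) (value of joint cover above 2.4 rad), for 0.1 s.
3. the pry tool lies on the bench again, and the trigger is squeezed past 10 mm with the lock-on button still out (value of joint trigger above 0.01 m and value of joint lock below 0.003 m and height (world z) of pry below 0.025 m), for 0.1 s.
4. the lock-on button is pressed in past 4.5 mm while the trigger is still squeezed past 8.5 mm (value of joint trigger above 0.0085 m and value of joint lock above 0.0045 m), for 0.05 s.
At the end, for the whole second after the job is handed in: The trigger is held on by its lock: in between 5 and 9 mm, with the lock-on button staying in more than 4 mm; the guard plate lies flipped over past 2.4 rad; the pry tool lies still and level on the bench (origin below 25 mm, blade tip below 35 mm) (value of joint trigger between 0.005 and 0.009 m and value of joint lock above 0.004 m and value of joint cover above 2.4 rad and height (world z) of pry below 0.025 m and height (world z) of pry_tip below 0.035 m and linear speed of pry below 0.02 m/s); the robot touches nothing.
It fails at once if the spool, bottle or meter is pushed more than 30 mm or tipped over (distance of any of spool, flux, meter from where it was at the start of the episode above 0.03 m or angle between any of spool, flux, meter's own z axis and vertical above 0.6 rad).
It also fails if it takes over 72 s, if anything falls off the work surface, if the arm or the gripper's body presses on something with over 40 N, if the wrist force passes 120 N, or if a joint passes its speed limit or range.

## Working session

There is one attempt and no reset: what is moved stays moved. The work goes in short steps, each a Python script; the robot and the scene stay as the last script left them, time stands still between calls to the robot, and variables do not carry over. Pictures are saved under pics/ and viewed, and the job is handed in when it is done.

```bash
mkdir -p pics; ls
python3 - <<'E'
from workcell import bot
import cv2
for n in ("scene","top","wrist"):
    c=bot.camera(n); cv2.imwrite(f"pics/a_{n}.png",cv2.resize(c["color"][:,:,::-1],(800,600),interpolation=cv2.INTER_CUBIC))
    print(n,c["camera_matrix"].tolist(),c["k1"],c["R"].round(4).tolist(),c["t"].round(4).tolist())
print(bot.get_state())
E
```

```text
pics
scene [[353.36066098666214, 0.0, 253.0512316582366], [0.0, 353.36066098666214, 195.720589504207], [0.0, 0.0, 1.0]] -0.012893803122517934 [[0.1443, 0.9895, -0.0008], [0.574, -0.0843, -0.8145], [-0.8061, 0.1171, -0.5801]] [0.0114, -0.2577, 1.6109]
top [[454.04188318369233, 0.0, 257.9127185788657], [0.0, 454.04188318369233, 194.9967740627091], [0.0, 0.0, 1.0]] -0.0546995407268258 [[-0.0056, -1.0, -0.0], [-0.9884, 0.0055, -0.1518], [0.1518, -0.0008, -0.9884]] [-0.0902, 0.5792, 1.1512]
wrist [[266.21264306336184, 0.0, 257.61811535572645], [0.0, 266.21264306336184, 194.46213660474953], [0.0, 0.0, 1.0]] -0.06303829474435757 [[0.4459, -0.8951, -0.0015], [-0.8626, -0.4302, 0.2661], [-0.2389, -0.1174, -0.9639]] [-0.7244, -0.0351, 0.3792]
{'time_s': 0.15, 'joints': array([ 1.03231051,  0.59997598, -0.00250983,  1.5999638 ,  0.00181367,
        0.94289933, -0.07977631]), 'joint_velocities': array([ 9.85908277e-04, -2.11642549e-03, -5.85263330e-05, -3.22474922e-03,
       -7.30498314e-04,  2.48353584e-04,  5.55512826e-04]), 'effort': array([ 3.05135960e-03, -7.76995182e+01,  1.56678513e+00, -2.58233285e+01,
        1.24919013e-02,  6.86327607e-03,  9.18768455e-05]), 'tool_pos': array([ 0.32280677, -0.64871496,  0.19728452]), 'orientation': array([-5.84805247e-04,  9.73455114e-01,  2.28877156e-01, -2.13673220e-04]), 'contact_force': array([ 0.08776169, -0.61282561,  0.58593082]), 'moment': array([0.06144613, 0.03521996, 0.00350016]), 'grip_width': 0.9972485228574735}
```

View pics/a_scene.png

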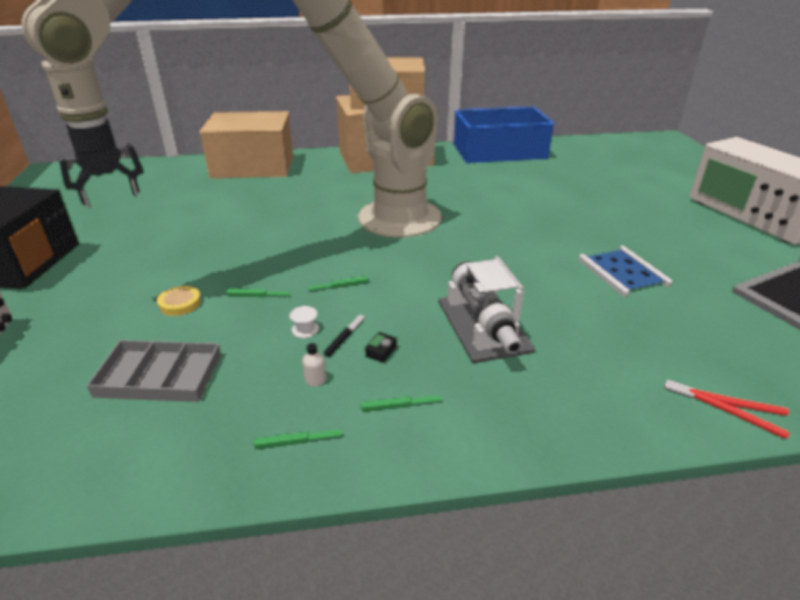

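View pics/a_top.png

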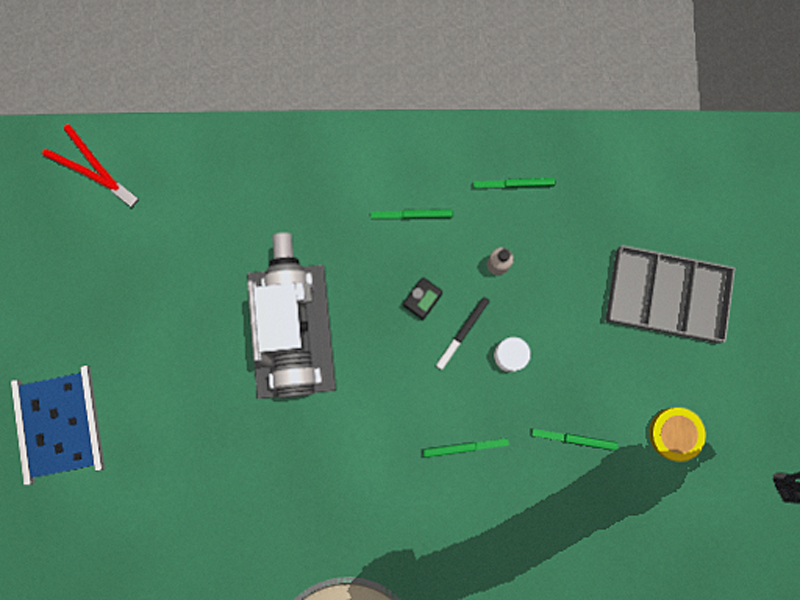

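View pics/a_wrist.png

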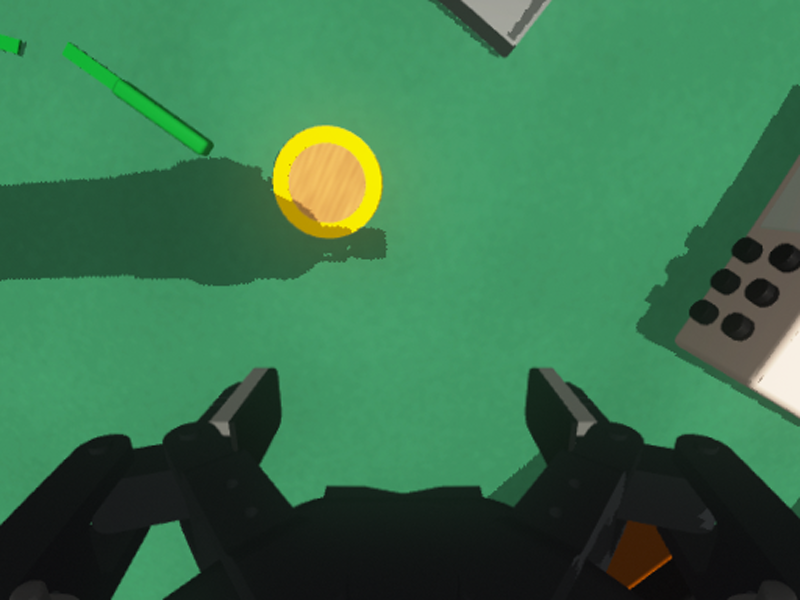

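```bash
cat > h.py <<'E'
import numpy as np, cv2
def proj(c,X):
    X=np.atleast_2d(X); p=X@c["R"].T+c["t"]; s=p[:,:2]/p[:,2:]; r2=(s**2).sum(1,keepdims=True)
    s=s*(1+c["k1"]*r2); K=c["camera_matrix"]; return np.c_[s[:,0]*K[0,0]+K[0,2],s[:,1]*K[1,1]+K[1,2]]
def ray(c,uv):
    uv=np.array(uv,float).reshape(-1,1,2)
    s=cv2.undistortPoints(uv,c["camera_matrix"],np.array([c["k1"],0,0,0,0.]))[:,0]
    d=np.c_[s,np.ones(len(s))]@c["R"]; o=-c["R"].T@c["t"]; return o,d
def onz(c,uv,z):
    o,d=ray(c,uv); return o+d*((z-o[2])/d[:,2])[:,None]
def tri(c1,uv1,c2,uv2):
    o1,d1=ray(c1,uv1);o2,d2=ray(c2,uv2);out=[]
    for a,b in zip(d1,d2):
        k=np.linalg.lstsq(np.c_[a,-b],o2-o1,rcond=None)[0]
        p,q=o1+a*k[0],o2+b*k[1]; out.append(np.r_[(p+q)/2,np.linalg.norm(p-q)])
    return np.array(out)
def crop(c,u0,v0,u1,v1,s,name):
    im=cv2.resize(c["color"][v0:v1,u0:u1,::-1],None,fx=s,fy=s,interpolation=cv2.INTER_CUBIC)
    cv2.imwrite("pics/"+name,im)
E
python3 - <<'E'
from workcell import bot
from h import *
import pickle
c={n:bot.camera(n) for n in("scene","top")}
pickle.dump(c,open("c0.pkl","wb"))
crop(c["top"],150,140,220,260,5,"b_stand.png")
crop(c["top"],250,150,350,250,6,"b_pry.png")
crop(c["scene"],270,155,350,235,7,"b_scst.png")
E
```

```text
(no output)
```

View pics/b_stand.png

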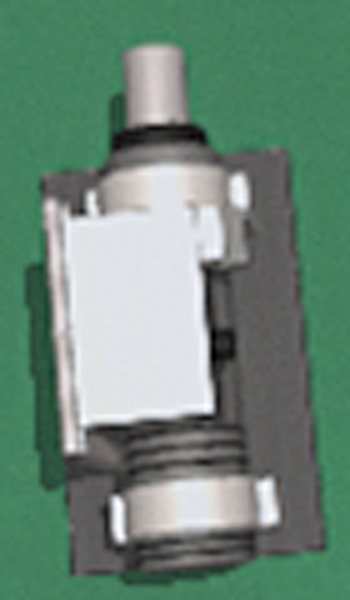

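View pics/b_pry.png

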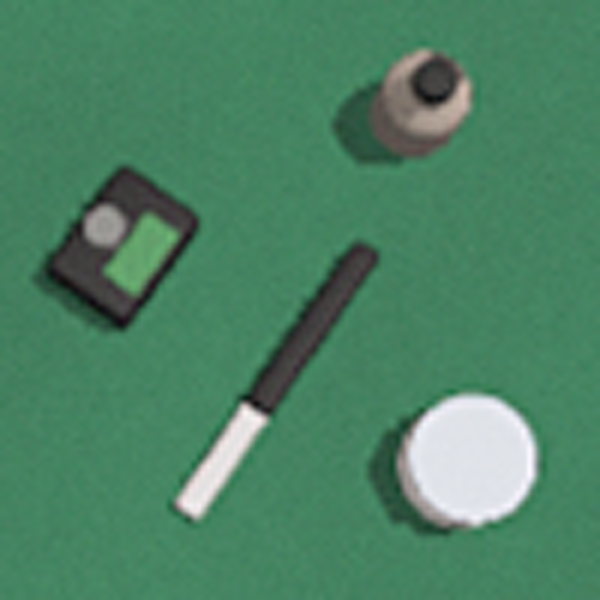

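View pics/b_scst.png

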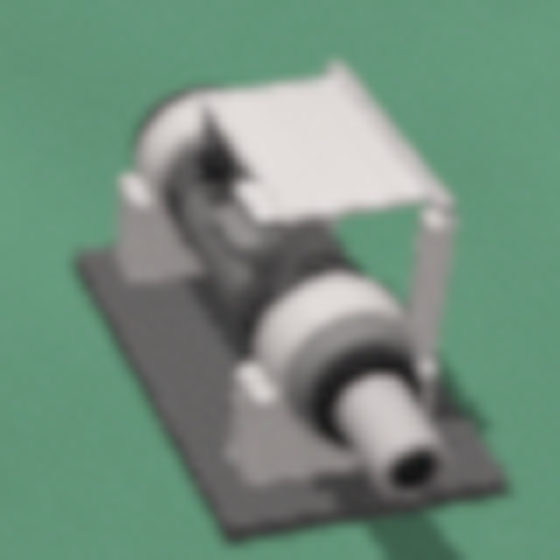

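```bash
cat >> h.py <<'E'
def fit2(S,W):
    S=np.asarray(S)[:,:2];W=np.asarray(W)[:,:2];a=S.mean(0);b=W.mean(0)
    M=(S-a).T@(W-b); th=np.arctan2(M[0,1]-M[1,0],M[0,0]+M[1,1]); R=np.array([[np.cos(th),-np.sin(th)],[np.sin(th),np.cos(th)]])
    t=b-R@a; return th,t,(S@R.T+t-W)
E
python3 - <<'E'
from h import *
import pickle
c=pickle.load(open("c0.pkl","rb"));T=c["top"];Sc=c["scene"]
# resize: crop px p -> orig (p+.5)/s-.5+off
f=lambda p,s,o:(np.array(p)+.5)/s-.5+np.array(o)
S=np.array([[120,75],[120,-60],[-100,-60],[-100,75]])/1000
W=onz(T,f([[42,177],[285,150],[325,548],[75,575]],5,[150,140]),.012)
print(fit2(S,W))
W2=onz(Sc,f([[505,490],[235,540],[78,255]],7,[270,155]),.012)
print(fit2(S[:3],W2))
# guard plate corners, z .136
G=onz(T,f([[65,217],[200,208],[212,413],[80,425]],5,[150,140]),.136); print("guard",G.round(4))
print("tab",onz(T,f([[221,206],[221,262]],5,[150,140]),.134).round(4))
# pry: handle end, junction, tip
hs=onz(T,f([[368,247]],6,[250,150]),.016); jn=onz(T,f([[258,407]],6,[250,150]),.010); tip=onz(T,f([[188,512]],6,[250,150]),.008)
print(hs,jn,tip, np.linalg.norm(hs-jn),np.linalg.norm(tip-jn))
# mask based
im=T["color"].astype(int)[150:250,250:350]; 
def lab(m,lo=15):
    n,l,st,ce=cv2.connectedComponentsWithStats(m.astype(np.uint8))
    for i in range(1,n):
        if st[i,4]>lo: print(st[i],ce[i]+[250,150])
print("dark");lab(im.max(2)<80);print("white");lab(im.min(2)>150)
E
```

```text
(np.float64(0.10771867557127475), array([0.53034295, 0.09235552]), array([[ 0.00121781,  0.00073931],
       [ 0.00155604, -0.00067301],
       [-0.00103778, -0.00059836],
       [-0.00173607,  0.00053206]]))
(np.float64(0.08989791667935992), array([0.53623752, 0.09160273]), array([[ 0.00065591,  0.00354855],
       [-0.00236064, -0.00310344],
       [ 0.00170473, -0.00044511]]))
guard [[0.5955 0.1395 0.136 ]
 [0.5996 0.0734 0.136 ]
 [0.4991 0.0658 0.136 ]
 [0.4936 0.1296 0.136 ]]
tab [[0.6009 0.0634 0.134 ]
 [0.5731 0.0629 0.134 ]]
[[ 0.59380133 -0.23670148  0.016     ]] [[ 0.5223774  -0.18636599  0.01      ]] [[ 0.47567993 -0.15446923  0.008     ]] 0.0875844666004101 0.05658672332428337
dark
[68 10  8  8 44] [321.86363636 163.29545455]
[  6  28  27  27 256] [268.3671875 191.453125 ]
[ 40  41  23  28 171] [301.35087719 204.28654971]
[62 70  7 10 19] [314.73684211 224.89473684]
white
[72 14  6  7 17] [325.29411765 167.29411765]
[30 67 14 19 97] [286.35051546 226.41237113]
[ 68  66  21  22 371] [328.0458221  226.18867925]
```

```bash
cat >> h.py <<'E'
from scipy.spatial.transform import Rotation as Ro
def quat(phi):  # tool down, jaw along angle phi (rad)
    y=np.array([np.cos(phi),np.sin(phi),0]);z=np.array([0,0,-1.]);x=np.cross(y,z)
    q=Ro.from_matrix(np.c_[x,y,z]).as_quat(); return q[[3,0,1,2]]
E
python3 - <<'E'
from h import *
import pickle
from workcell import bot
c=pickle.load(open("c0.pkl","rb"));T=c["top"]
print("spool",onz(T,[[328.05,226.2]],.041),"meter",onz(T,[[268.4,191.4]],.028),"flux",onz(T,[[322,163.3]],.085))
ph=np.radians(55)
bot.move_gripper(0.4)
bot.movep([.556,-.210,.15],quat(ph))
s=bot.get_state();print(s["time_s"],s["tool_pos"],s["joints"].round(2),s["grip_width"])
w=bot.camera("wrist");pickle.dump(w,open("w1.pkl","wb"))
crop(w,0,0,512,384,1.56,"c_w.png")
E
```

```text
spool [[ 0.49552801 -0.27647402  0.041     ]] meter [[ 0.59071519 -0.12150798  0.028     ]] flux [[ 0.65398987 -0.25874075  0.085     ]]
2.6167 [ 0.5557611  -0.2114004   0.14991869] [ 0.64  0.55 -0.55  1.93  0.41  0.77  0.82] 0.3983384791534052
```

View pics/c_w.png

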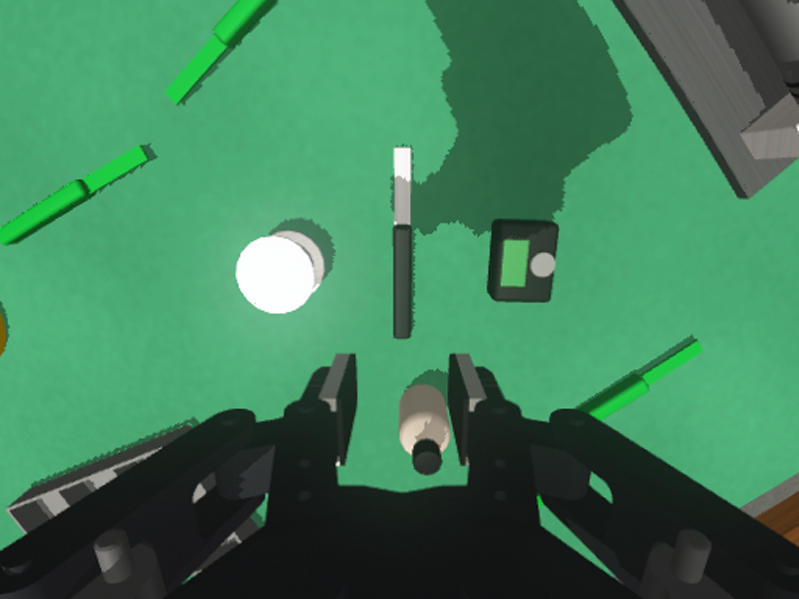

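Run:
```python
from h import *
import pickle
w=pickle.load(open("w1.pkl","rb"))
f=lambda p:(np.array(p,float)+.5)/1.5605-.5
e=onz(w,f([[402,338]]),.012)[0];j=onz(w,f([[402,226]]),.010)[0];t=onz(w,f([[402.5,148]]),.008)[0]
print(e,j,t,np.linalg.norm(e-j),np.linalg.norm(t-j)); d=(t-e)[:2];print(np.degrees(np.arctan2(d[1],d[0])), d/np.linalg.norm(d), t[:2]-.1*d/np.linalg.norm(d))
im=w["color"].astype(int)[80:225,240:275]
m=(im.max(2)<75)|((im.min(2)>100)&(np.ptp(im,axis=2)<25))
ys,xs=np.nonzero(m);print(ys.min()+80,ys.max()+80)
for a,b in((95,143),(148,215)):
    k=(ys+80>=a)&(ys+80<=b);print(xs[k].mean()+240,np.polyfit(ys[k],xs[k],1))
```

```text
[ 0.59492962 -0.23936357  0.012     ] [ 0.52237122 -0.1882868   0.01      ] [ 0.47669162 -0.15568964  0.008     ] 0.08875560932575288 0.05615337290231435
144.71396039938037 [-0.81627836  0.57765875] [ 0.55831945 -0.21345551]
95 216
257.5 [-8.57213879e-17  1.75000000e+01]
259.3922651933702 [7.06922390e-03 1.86572221e+01]
```

Run:
```python
from h import *
from workcell import bot
ph=np.radians(54.8)
def st(n):
    s=bot.get_state();print(n,round(s["time_s"],2),s["tool_pos"].round(4),s["contact_force"].round(1),round(s["grip_width"],3))
bot.move_l([.5580,-.2128,.05],feed=.15,rotation=quat(ph)); st("above")
print(bot.move_l([.5580,-.2128,.005],feed=.06,contact_N=6)); st("down")
bot.move_gripper(0.0); st("grip")
bot.move_l([.5580,-.2128,.19],feed=.15); st("up")
w=bot.camera("wrist");crop(w,0,0,512,384,1.56,"d_w.png")
import pickle;pickle.dump(w,open("w2.pkl","wb"))
w=bot.camera("scene");crop(w,120,130,360,290,3.3,"d_s.png")
```

```text
above 3.48 [ 0.5585 -0.2128  0.0506] [0.3 0.4 0.6] 0.401
False
down 4.38 [ 0.5582 -0.2127  0.0051] [-0.4  0.1  0.9] 0.403
grip 4.81 [ 0.558  -0.2129  0.0051] [ 0.3 -0.3 -0.5] -0.001
up 6.19 [ 0.5575 -0.2127  0.1891] [-0.5 -0.1  0.2] 0.002
```

View pics/d_w.png

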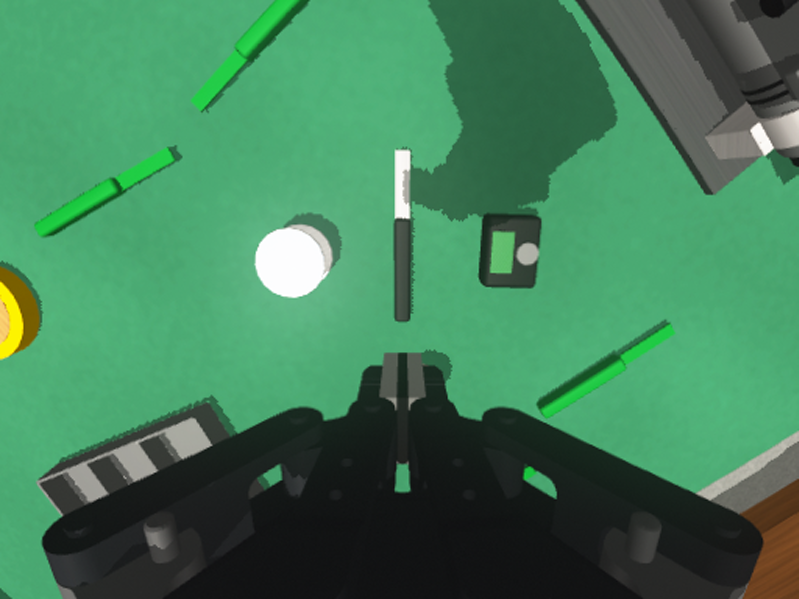

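View pics/d_s.png

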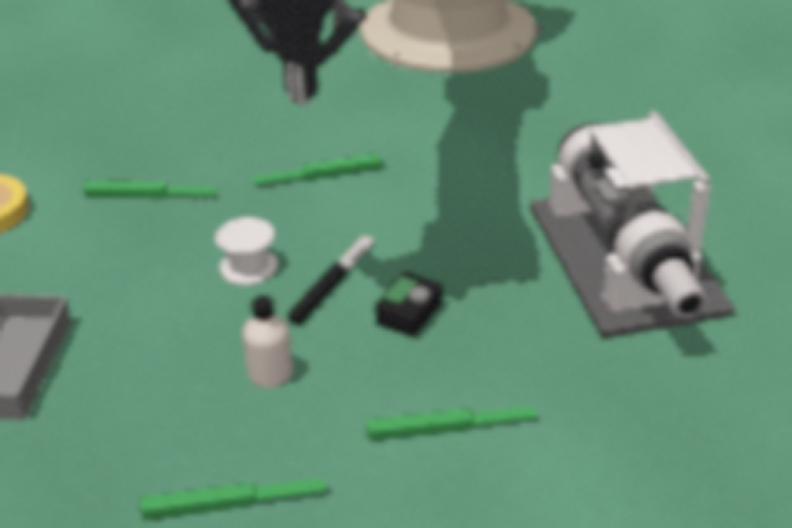

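Run:
```python
from h import *
from workcell import bot
s=bot.get_state();p=s["tool_pos"];print(p,s["orientation"],s["joints"])
for n in("scene","top","wrist"):
    c=bot.camera(n);print(n,proj(c,[p,[.558,-.2128,0]]),"cam at",-c["R"].T@c["t"])
    if n=="top":crop(c,200,100,400,250,4,"e_t.png")
    if n=="scene":crop(c,100,0,400,225,2.6,"e_s.png")
```

```text
[ 0.55756304 -0.21264806  0.18909188] [-7.79366648e-04  3.02296228e-01  9.53213710e-01  7.99310030e-05] [ 0.66784068  0.51255607 -0.58032554  1.88375733  0.36435709  0.85332745
  0.85921562]
scene [[212.20608299 170.33552936]
 [216.1534769  220.75226374]] cam at [ 1.44473564 -0.22158702  0.72458835]
top [[309.52633871 194.21763955]
 [301.78242228 204.71528003]] cam at [ 0.39717032 -0.09241173  1.22581381]
wrist [[257.42080759 219.29340762]
 [257.66866054 171.49977553]] cam at [ 0.50317789 -0.1740622   0.36595065]
```

View pics/e_t.png

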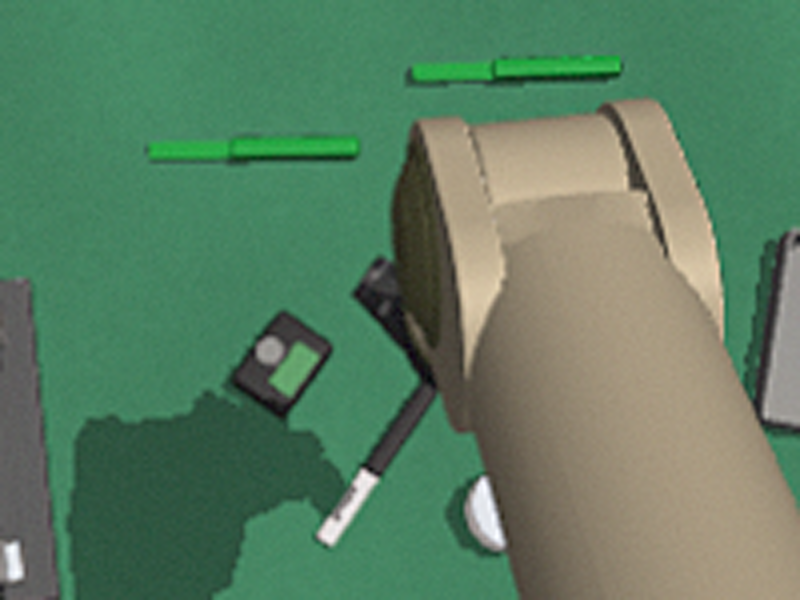

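View pics/e_s.png

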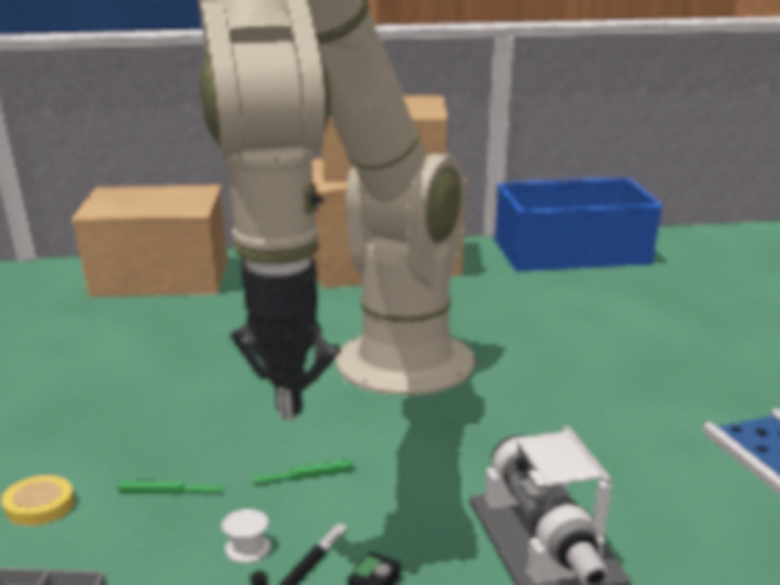

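Run:
```python
from h import *
from workcell import bot
import pickle
c={n:bot.camera(n) for n in("scene","wrist","top")};pickle.dump(c,open("c3.pkl","wb"))
crop(c["scene"],180,110,240,180,8,"f_s.png");crop(c["wrist"],200,190,320,300,6,"f_w.png")
print(bot.get_state()["time_s"])
```

```text
6.5917
```

View pics/f_s.png

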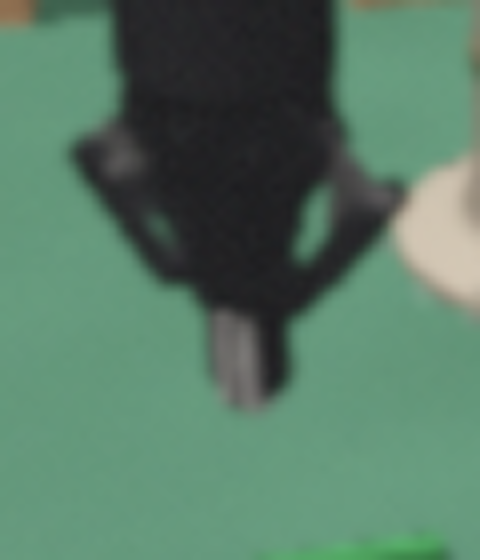

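View pics/f_w.png

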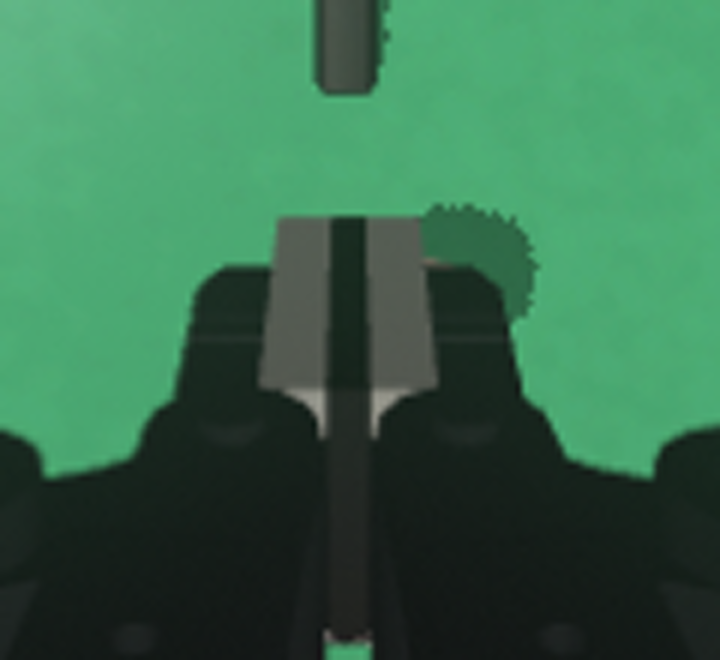

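Run:
```python
from h import *
import pickle
c=pickle.load(open("c3.pkl","rb"))
print(tri(c["scene"],[[211.2,160.8]],c["wrist"],[[257.4,226.0]]))
```

```text
[[ 0.55241295 -0.21121592  0.21747191  0.00430497]]
```

Run:
```python
from h import *
from workcell import bot
def st(n):
    s=bot.get_state();print(n,round(s["time_s"],2),s["tool_pos"].round(4),s["contact_force"].round(1),round(s["grip_width"],3))
q=quat(np.radians(54.8))
P=[.46,-.09]
bot.movep(P+[.05],q); st("hi")
try: print(bot.move_l(P+[-.04],feed=.05,contact_N=4))
except Exception as e: print(repr(e))
st("shut touch")
c=bot.camera("scene");crop(c,180,110,340,230,5,"g_s.png")
bot.move_l(P+[bot.get_state()["tool_pos"][2]+.02],feed=.1)
bot.move_gripper(.4)
print(bot.move_l(P+[-.04],feed=.05,contact_N=4));st("open touch")
bot.move_l(P+[.05],feed=.15)
```

```text
hi 7.44 [ 0.4616 -0.0906  0.0505] [ 0.2 -0.5 -0.2] 0.003
True
shut touch 8.93 [ 0.4601 -0.09   -0.0332] [-1.4  0.2 11. ] 0.0
True
open touch 10.22 [ 0.4604 -0.0902 -0.0341] [-0.8 -0.  12.5] 0.402
```

View pics/g_s.png

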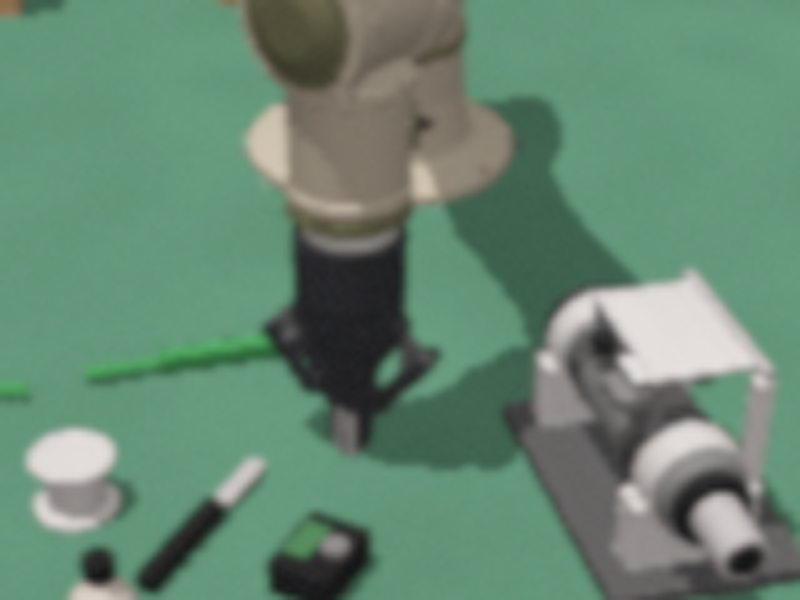

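```bash
cat >> h.py <<'E'
def st(n):
    from workcell import bot
    s=bot.get_state();print(n,round(s["time_s"],2),s["tool_pos"].round(4),s["contact_force"].round(1),s["moment"].round(2),round(s["grip_width"],3))
E
python3 - <<'E'
from h import *
from workcell import bot
import pickle
c=bot.camera("scene");p=bot.get_state()["tool_pos"];print("proj tip",proj(c,p+[0,0,.033]))
w=bot.camera("wrist");print(proj(w,p+[0,0,.033]))
crop(w,0,0,512,384,1.56,"h_w.png")
q=quat(np.radians(54.8));P=[.558,-.2128]
bot.movep(P+[.03],q); st("hi")
print(bot.move_l(P+[-.029],feed=.06,contact_N=6)); st("down")
bot.move_gripper(0.0); st("grip")
bot.move_l(P+[.12],feed=.15); st("up")
w=bot.camera("wrist");pickle.dump(w,open("w4.pkl","wb"));crop(w,0,0,512,384,1.56,"i_w.png")
c=bot.camera("scene");crop(c,170,130,330,250,5,"i_s.png")
E
```

```text
proj tip [[249.63714548 179.84021587]]
[[257.51166019 239.54480501]]
hi 11.7 [ 0.5574 -0.2127  0.0288] [-0.1  0.3  0. ] [ 0.01  0.01 -0.01] 0.401
False
down 12.83 [ 0.5582 -0.2129 -0.0287] [ 0.2 -0.7  0.6] [-0.02 -0.03  0.  ] 0.402
grip 13.15 [ 0.5582 -0.2129 -0.0284] [-0.4  0.3  5.7] [0.03 0.21 0.02] 0.139
up 14.29 [ 0.5574 -0.2127  0.1191] [-0.   0.1 -0.8] [-0.03 -0.06 -0.05] 0.14
```

View pics/i_w.png

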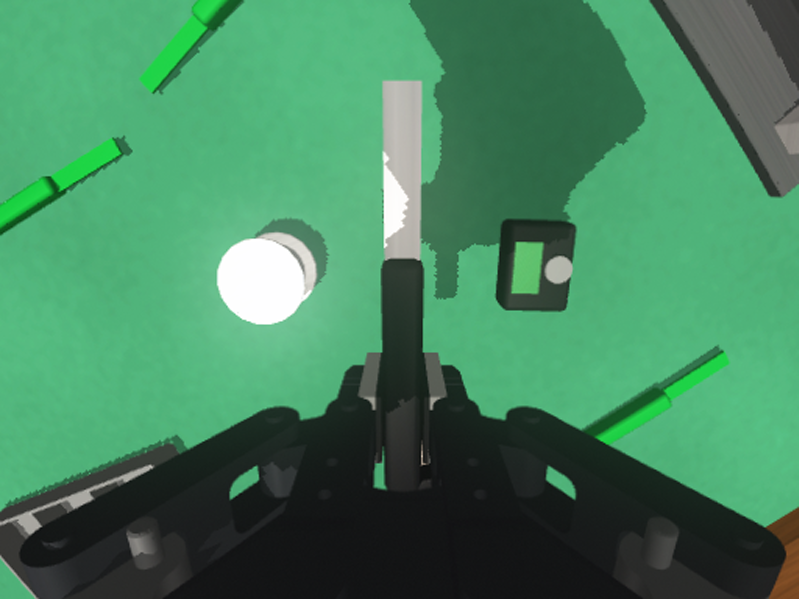

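View pics/i_s.png

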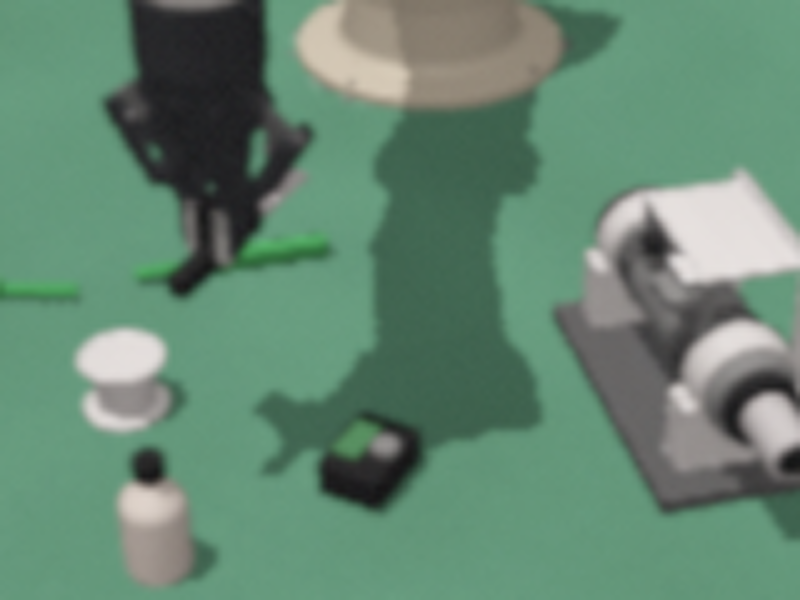

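Run:
```python
from h import *
import pickle
from workcell import bot
w=pickle.load(open("w4.pkl","rb"))
f=lambda p:(np.array(p,float)+.5)/1.5605-.5
P=bot.get_state()["tool_pos"];t=onz(w,f([[402,81]]),P[2]+.0284+.009)[0];j=onz(w,f([[402,259]]),P[2]+.0284+.016)[0]
print(t-P,np.linalg.norm((t-P)[:2]),np.degrees(np.arctan2(*(t-P)[1::-1])),np.linalg.norm((j-t)[:2]), "jn-P",np.linalg.norm((j-P)[:2]))
```

```text
[-0.08168943  0.05733721  0.0374    ] 0.0998034046073102 144.9352660162107 0.054406294527083954 jn-P 0.0453973455352164
```

```bash
cat >> h.py <<'E'
TH,TX,TY=.10,.532,.092
def W(x,y,z=0):
    c,s=np.cos(TH),np.sin(TH);return np.array([TX+(c*x-s*y)/1e3,TY+(s*x+c*y)/1e3,z/1e3])
DZ=.0284+.008  # blade centre z minus tcp z when held
def tcp_for_tip(x,y,z):
    return W(x,y-100,z)-[0,0,DZ]
E
python3 - <<'E'
from h import *
from workcell import bot
import pickle
print(tcp_for_tip(53,-75,160))
bot.movep(tcp_for_tip(53,-75,160),quat(TH)); st("pre")
c={n:bot.camera(n) for n in("scene","wrist","top")};pickle.dump(c,open("c5.pkl","wb"))
crop(c["wrist"],0,0,512,384,1.56,"j_w.png")
crop(c["top"],150,140,220,260,5,"j_t.png")
E
```

```text
[ 0.60220607 -0.07683456  0.1236    ]
pre 15.26 [ 0.6017 -0.0775  0.1231] [-0.3  0.6 -0.5] [-0.04  0.03  0.03] 0.145
```

View pics/j_w.png

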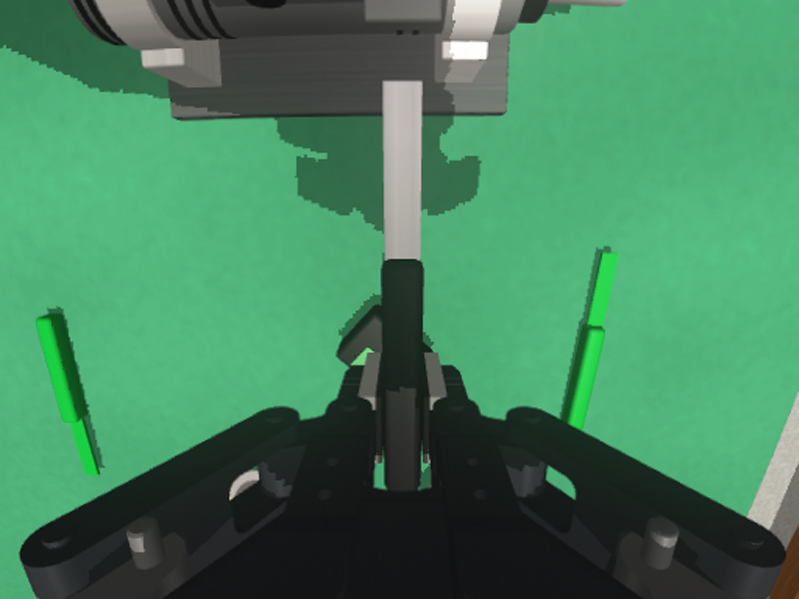

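View pics/j_t.png

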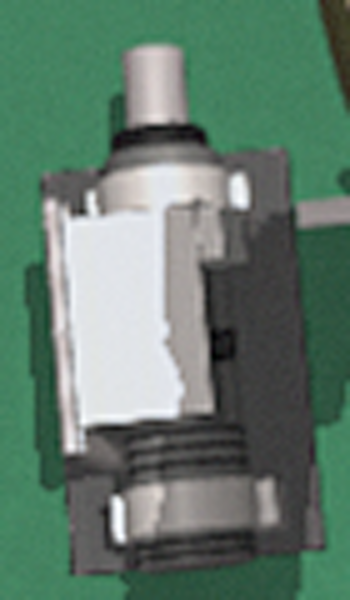

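Run:
```python
from h import *
import pickle
c=pickle.load(open("c5.pkl","rb"));w=c["wrist"]
crop(w,90,0,350,90,3,"k_w.png")
```

```text
(no output)
```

View pics/k_w.png

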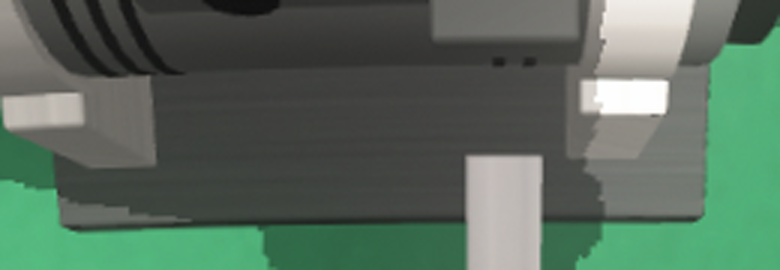

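Run:
```python
from h import *
import pickle
c=pickle.load(open("c5.pkl","rb"));w=c["wrist"]
f=lambda p:(np.array(p,float)+.5)/3-.5+[90,0]
C=onz(w,f([[62,225],[702,216]]),.012);d=C[1]-C[0]
print(C,np.linalg.norm(d),np.arctan2(d[1],d[0]))
S=np.array([[-100,-60],[120,-60]])/1e3
print(fit2(S,C))
L=onz(w,f([[433,40],[580,37]]),.124);print("ledge",L,np.linalg.norm(L[1]-L[0]))
t=onz(w,f([[467,156],[542,156]]),.161);print("tip",t)
T=c["top"];g=lambda p:(np.array(p)+.5)/5-.5+[150,140]
print("top tip",onz(T,g([[298,212]]),.16), "predicted",fit2(S,C)[1])
for p in [(53,-36,132),(120,-60,12),(-100,-60,12),(38,-46,124),(68,-46,124)]: print(p,W(*p))
```

```text
[[0.43917201 0.02162715 0.012     ]
 [0.65630725 0.04445038 0.012     ]] 0.21833142268275996 0.10472609200724081
(np.float64(0.10472609200724084), array([0.53152233, 0.09166469]), array([[-8.29717785e-04, -8.72121692e-05],
       [ 8.29717785e-04,  8.72121692e-05]]))
ledge [[0.5748047  0.04994257 0.124     ]
 [0.60360088 0.05340336 0.124     ]] 0.02900340337605039
tip [[0.58597501 0.02059148 0.161     ]
 [0.59787934 0.02179318 0.161     ]]
top tip [[0.59290557 0.02278607 0.16      ]] predicted [0.53152233 0.09166469]
(53, -36, 132) [0.58832922 0.06147102 0.132     ]
(120, -60, 12) [0.6573905  0.04427976 0.012     ]
(-100, -60, 12) [0.43848959 0.02231641 0.012     ]
(38, -46, 124) [0.5744025  0.05002348 0.124     ]
(68, -46, 124) [0.60425262 0.05301848 0.124     ]
```

```bash
sed -i 's/^TH,TX,TY=.*/TH,TX,TY=.1045,.5315,.0917/' h.py
python3 - <<'E'
from h import *
from workcell import bot
import pickle
q=quat(TH)
bot.move_l(tcp_for_tip(53,-55,128),feed=.1,rotation=q); st("pre"); print(tcp_for_tip(53,-55,128))
print(bot.move_l(tcp_for_tip(53,-27,128),feed=.04,contact_N=5)); st("in");print(tcp_for_tip(53,-27,128))
c={n:bot.camera(n) for n in("scene","wrist","top")}
crop(c["wrist"],90,0,350,150,3,"l_w.png")
crop(c["scene"],270,155,350,235,7,"l_s.png")
E
```

```text
pre 15.93 [ 0.6003 -0.0569  0.0914] [ 0.   0.  -0.3] [-0.   -0.01  0.02] 0.142
[ 0.60037891 -0.05692603  0.0916    ]
False
in 16.78 [ 0.5974 -0.0293  0.0916] [ 0.7 -0.7 -1.2] [-0.03 -0.03  0.  ] 0.142
[ 0.59745824 -0.02907877  0.0916    ]
```

View pics/l_w.png

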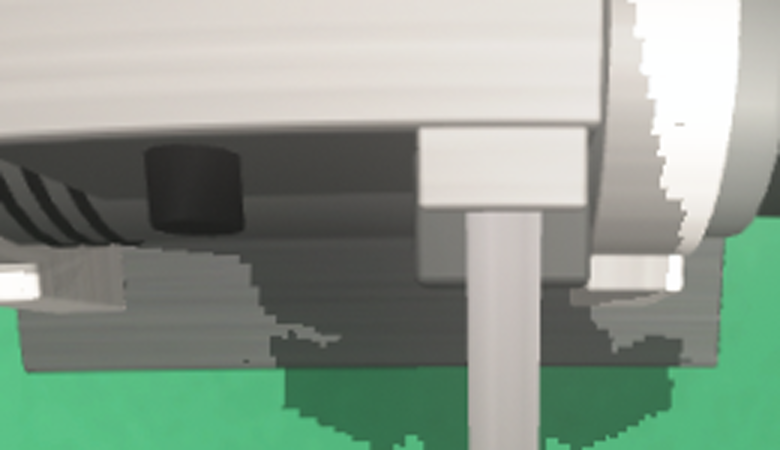

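View pics/l_s.png

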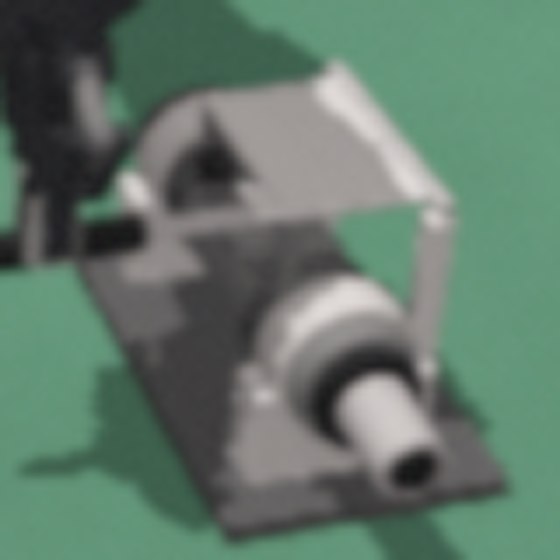

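The wrist view shows the blade (crop x 467..540) going in under the tab (420..587, bottom edge at 207), above the ledge. It's well centred, so I'll lever now.

Run:
```python
from h import *
from workcell import bot
def go(th,r):
    bot.move_l(tcp_for_tip(53,46-r*np.cos(th),131+r*np.sin(th)),feed=.09)
for th,r in((.15,72.5),(.35,71)): go(th,r)
st("0.35")
c=bot.camera("wrist");crop(c,90,0,350,150,3,"m_w.png")
c=bot.camera("scene");crop(c,250,135,350,235,6,"m_s.png")
```

```text
0.35 17.55 [ 0.5972 -0.0225  0.1195] [-0.3  0.  -1.2] [-0.08 -0.04 -0.03] 0.145
```

View pics/m_s.png

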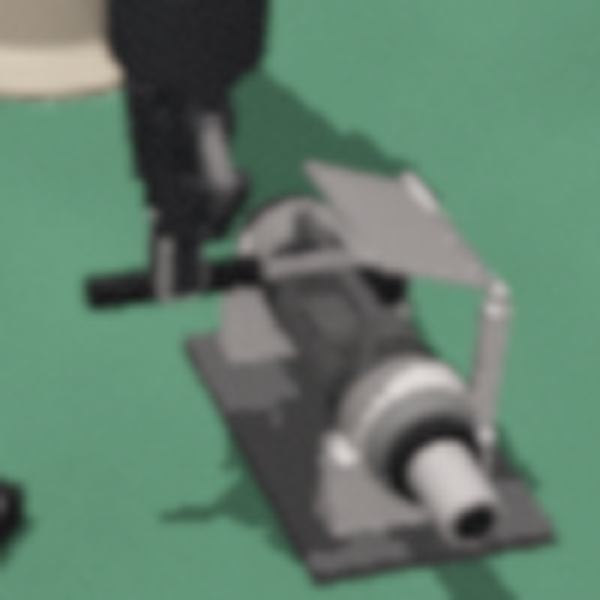

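View pics/m_w.png

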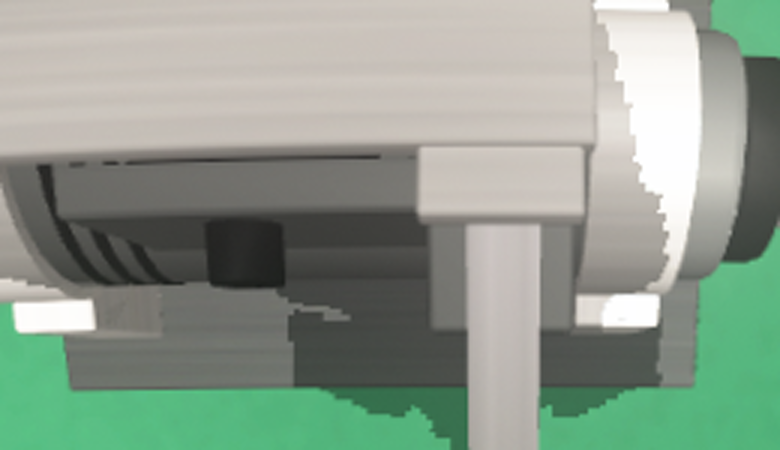

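The plate is clearly tilting up on the blade, so I'll carry on over the top.

Run:
```python
from h import *
from workcell import bot
def go(th,r):
    bot.move_l(tcp_for_tip(53,46-r*np.cos(th),131+r*np.sin(th)),feed=.10)
for th,r in((.6,69),(.85,67),(1.1,65),(1.35,64),(1.6,63),(1.85,62),(2.0,62)): go(th,r)
st("2.0")
bot.hold(.4)
c=bot.camera("scene");crop(c,250,135,350,235,6,"n_s.png")
```

```text
2.0 19.78 [0.587  0.0695 0.1508] [-0.2  0.3 -0.1] [ 0.01 -0.03 -0.02] 0.145
```

View pics/n_s.png

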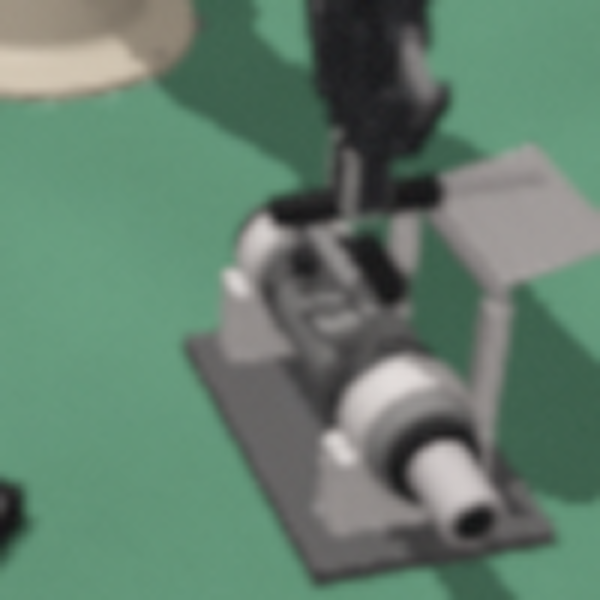

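Run:
```python
from h import *
from workcell import bot
bot.move_l(tcp_for_tip(53,46,215),feed=.2)
bot.move_l(tcp_for_tip(53,-70,215),feed=.25)
q=quat(np.radians(54.8));P=[.558,-.2128]
bot.movep(P+[.08],q)
bot.move_l(P+[-.015],feed=.12)
print(bot.move_l(P+[-.0282],feed=.03,contact_N=4)); st("down")
bot.move_gripper(0.4); st("open")
bot.move_l(P+[.10],feed=.15)
w=bot.camera("wrist");crop(w,0,0,512,384,1.56,"o_w.png")
c=bot.camera("scene");crop(c,130,120,370,280,3.3,"o_s.png");st("up")
```

```text
True
down 23.43 [ 0.5578 -0.2129 -0.0284] [-0.8  0.1  5.8] [-0.06  0.09  0.01] 0.145
open 23.77 [ 0.5573 -0.2128 -0.0289] [-0.7 -0.7 -0.8] [0.04 0.05 0.  ] 0.399
up 24.88 [ 0.5574 -0.2126  0.099 ] [ 0.1  0.4 -0.6] [-0.01 -0.01  0.04] 0.398
```

View pics/o_w.png

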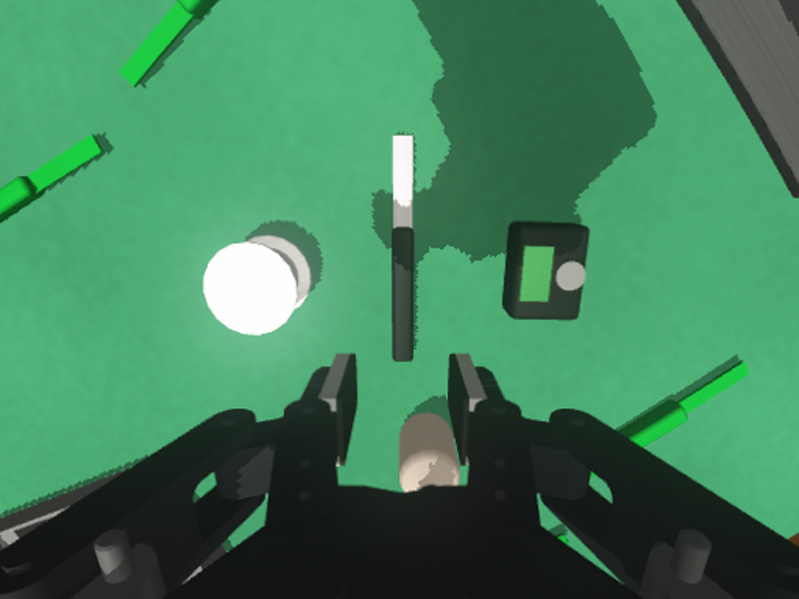

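View pics/o_s.png

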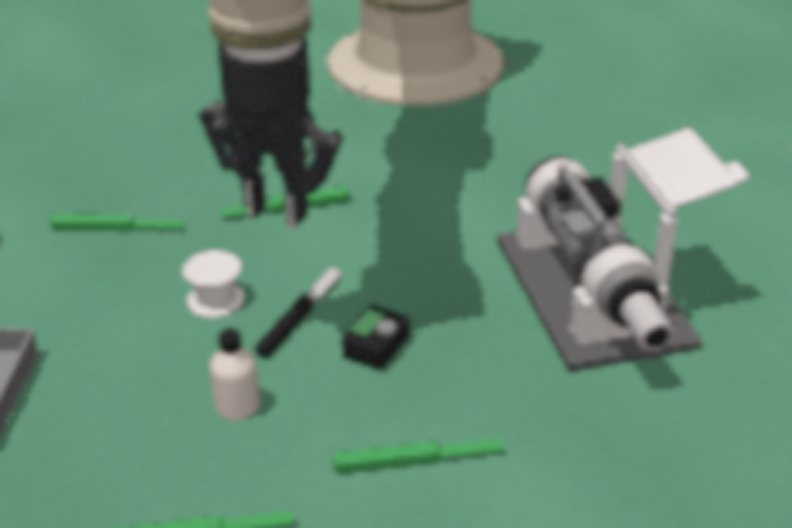

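Run:
```python
from h import *
from workcell import bot
import pickle
p=W(0,-24.5,0)+[0,0,.135]
for s in(1,-1):
    print(s,bot.inverse_kinematics(p,quat(TH+s*np.pi/2)), bot.inverse_kinematics(p-[0,0,.06],quat(TH+s*np.pi/2)))
print(bot.get_state()["joints"])
```

```text
1 [ 0.30427724  0.56748544 -0.77251928  2.05489182  0.58435056  0.74782598
  0.84016275] [ 0.23311762  0.64122094 -0.67932769  2.10271572  0.6907945   0.63085805
  0.74543155]
-1 [-0.33201498  0.4666702   0.1415638   2.09430509 -0.11474481  0.58768534
 -1.57609161] [-0.33027136  0.56224725  0.14299335  2.13865388 -0.17506977  0.45132491
 -1.51750723]
[ 0.6401283   0.6280033  -0.55381688  1.95895467  0.50200224  0.69619387
  0.73302523]
```

Run:
```python
from h import *
from workcell import bot
import pickle
q=quat(TH+np.pi/2)
P0=bot.get_state()["tool_pos"]
bot.move_l([P0[0],P0[1],.19],feed=.25)
p=W(0,-24.5,0)
bot.movep(p+[0,0,.16],q)
bot.move_l(p+[0,0,.125],feed=.1,rotation=q);st("hover");print(p)
w=bot.camera("wrist");pickle.dump(w,open("w6.pkl","wb"));crop(w,0,0,512,384,1.56,"p_w.png")
s=bot.get_state()["tool_pos"]
for P in((0,-36,120),(0,-19,132),(0,4,118),(-34,-14,132),(-34,-24,132),(-26,-13,118),(-26,21,118)):print(P,(proj(w,W(*P))*1.56).round(0))
```

```text
hover 26.98 [0.5341 0.067  0.1248] [-0.   0.4  0.2] [-0.03 -0.01  0.02] 0.404
[0.53405559 0.06733365 0.        ]
(0, -36, 120) [[378. 339.]]
(0, -19, 132) [[415. 349.]]
(0, 4, 118) [[463. 337.]]
(-34, -14, 132) [[428. 272.]]
(-34, -24, 132) [[404. 272.]]
(-26, -13, 118) [[428. 283.]]
(-26, 21, 118) [[503. 283.]]
```

View pics/p_w.png

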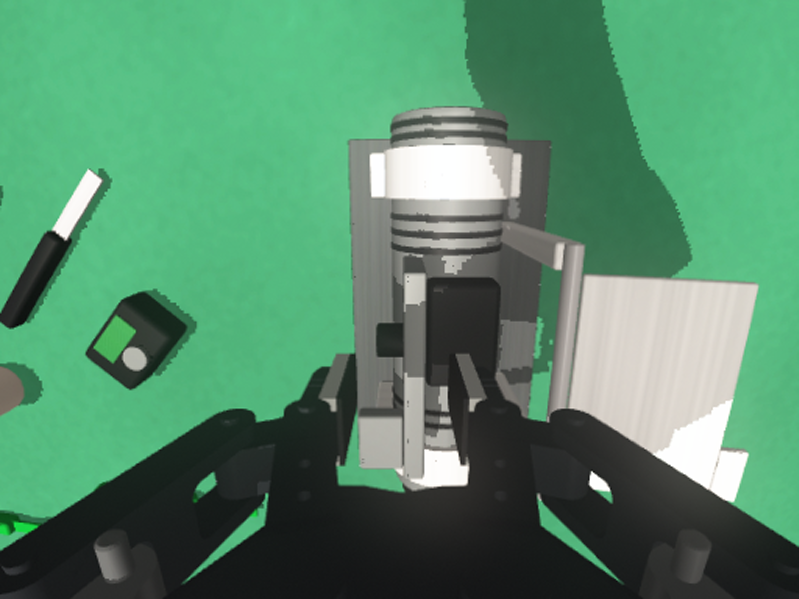

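Run:
```python
from h import *
from workcell import bot
import pickle
p=W(0,-24.5,0)
print(bot.move_l(p+[0,0,.091],feed=.1,contact_N=6));st("near")
print(bot.move_l(p+[0,0,.082],feed=.03,contact_N=2.5));st("touch")
w=bot.camera("wrist");crop(w,180,150,340,270,5,"q_w.png")
```

```text
False
near 27.52 [0.534  0.0676 0.091 ] [-0.6 -0.1  0.7] [-0.   -0.01 -0.04] 0.398
True
touch 27.88 [0.5346 0.0675 0.082 ] [ 0.2 -0.3  4.7] [ 0.02 -0.04  0.01] 0.401
```

View pics/q_w.png

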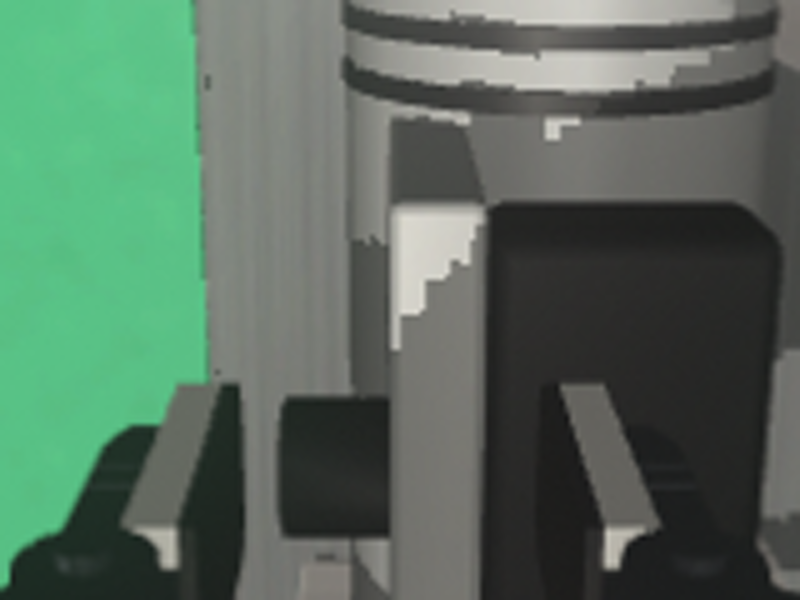

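Run:
```python
from h import *
from workcell import bot
p=W(0,-24.5,0)
print(bot.move_l(p+[0,0,.060],feed=.03,contact_N=9));st("home")
bot.hold(.3);st("held")
w=bot.camera("wrist");crop(w,180,150,340,270,5,"r_w.png")
```

```text
True
home 28.43 [0.5347 0.0675 0.0699] [-2.  -3.  13.4] [-0.26  0.56  0.06] 0.4
held 28.73 [0.5347 0.0675 0.0698] [-2.7 -0.9 13.8] [-0.04  0.62  0.05] 0.401
```

View pics/r_w.png

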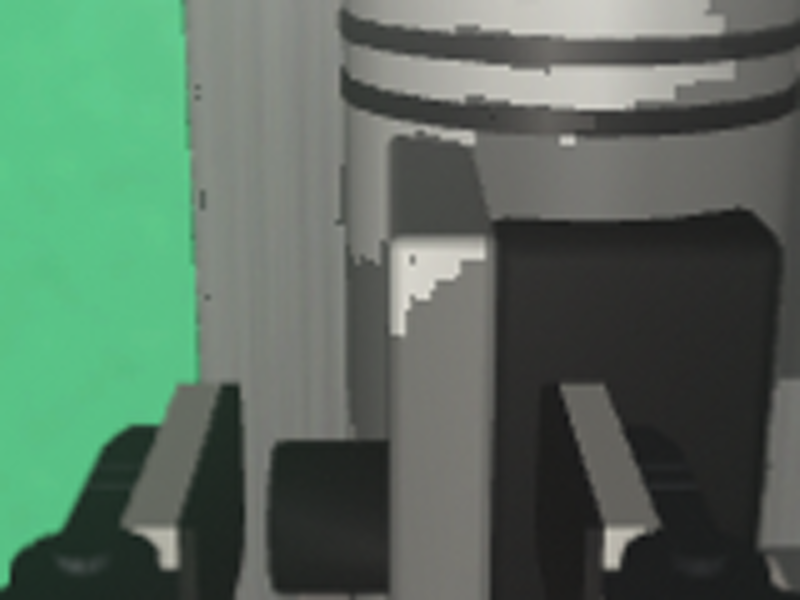

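Run:
```python
from h import *
from workcell import bot
z=[0,0,.0695]
bot.move_l(W(0,-21.5,0)+z,feed=.03);st("+3")
print(bot.move_l(W(0,-9,0)+z,feed=.03,contact_N=10));st("press")
s=bot.get_state()["tool_pos"];d=s-W(0,0,0);print("stand y",(-np.sin(TH)*d[0]+np.cos(TH)*d[1])*1e3)
w=bot.camera("wrist");crop(w,180,150,340,270,5,"s_w.png")
```

```text
+3 29.02 [0.5341 0.0692 0.0699] [ 0.4 -3.7 10.9] [-0.79  0.01  0.02] 0.398
True
press 29.29 [0.534  0.0707 0.0701] [-1.  -1.8  8.7] [-0.04  0.29 -0.01] 0.4
stand y -21.117775628886914
```

View pics/s_w.png

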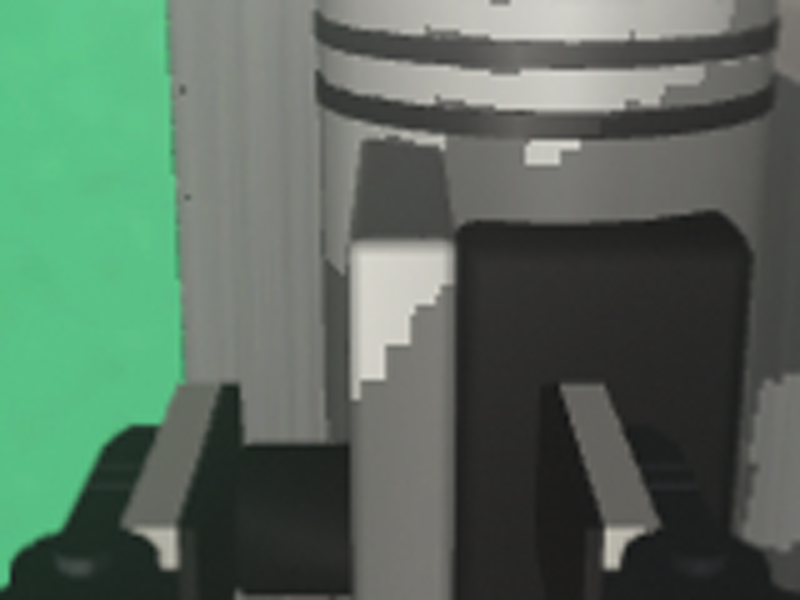

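Run:
```python
from h import *
from workcell import bot
z=[0,0,.0688]
def ys():
    d=bot.get_state()["tool_pos"]-W(0,0,0);return (-np.sin(TH)*d[0]+np.cos(TH)*d[1])*1e3
for y in(-18,-15,-13,-12):
    r=bot.move_l(W(0,y,0)+z,feed=.02,contact_N=22);st(str(y));print(r,ys())
w=bot.camera("wrist");crop(w,180,150,340,270,5,"t_w.png")
```

```text
-18 29.56 [0.5339 0.0707 0.0701] [-1.2 -3.1 11.3] [-0.54  0.28  0.01] 0.4
True -21.165224026514696
-15 29.83 [0.5339 0.0705 0.0702] [-0.6 -4.1 10.6] [-0.73  0.19  0.01] 0.401
True -21.361364683054422
-13 30.14 [0.5338 0.0702 0.0704] [-0.5 -3.7 10. ] [-0.71  0.14  0.01] 0.403
True -21.602373384191363
-12 30.47 [0.5337 0.07   0.0705] [-0.7 -3.6  9.9] [-0.73  0.2   0.1 ] 0.4
True -21.850154725209094
```

View pics/t_w.png

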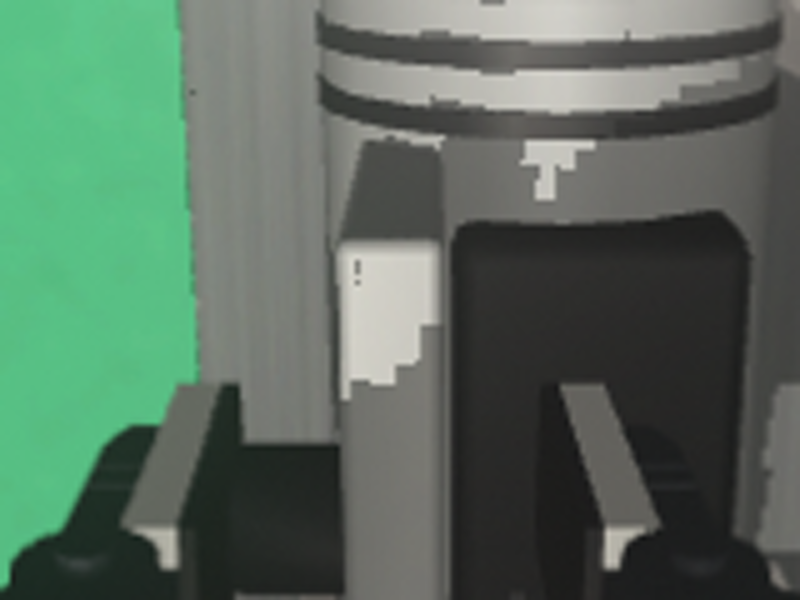

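Run:
```python
from h import *
from workcell import bot
def ys():
    d=bot.get_state()["tool_pos"]-W(0,0,0);return (-np.sin(TH)*d[0]+np.cos(TH)*d[1])*1e3
bot.move_l(W(0,-22.5,0)+[0,0,.068],feed=.02);st("dn");print(ys())
for y in(-21,-20,-19):
    bot.move_l(W(0,y,0)+[0,0,.068],feed=.02);st(str(y));print(ys())
    f=np.linalg.norm(bot.get_state()["contact_force"][:2])
    if f>18: break
w=bot.camera("wrist");crop(w,180,150,340,270,5,"u_w.png")
```

```text
dn 30.8 [0.534  0.0699 0.0701] [-7.7 -2.5 34. ] [-0.01  1.71  0.17] 0.399
-21.923710043832212
-21 31.05 [0.534  0.07   0.0702] [-7.  -5.6 35.2] [-0.82  1.6   0.16] 0.4
-21.811228456874424
-20 31.3 [0.5339 0.0701 0.0702] [-6.8 -8.2 36.4] [-1.37  1.42  0.08] 0.398
-21.732041012055003
-19 31.55 [0.5339 0.0702 0.0702] [ -6.4 -11.8  37.2] [-1.94  1.35  0.08] 0.397
-21.674349418250564
```

View pics/u_w.png

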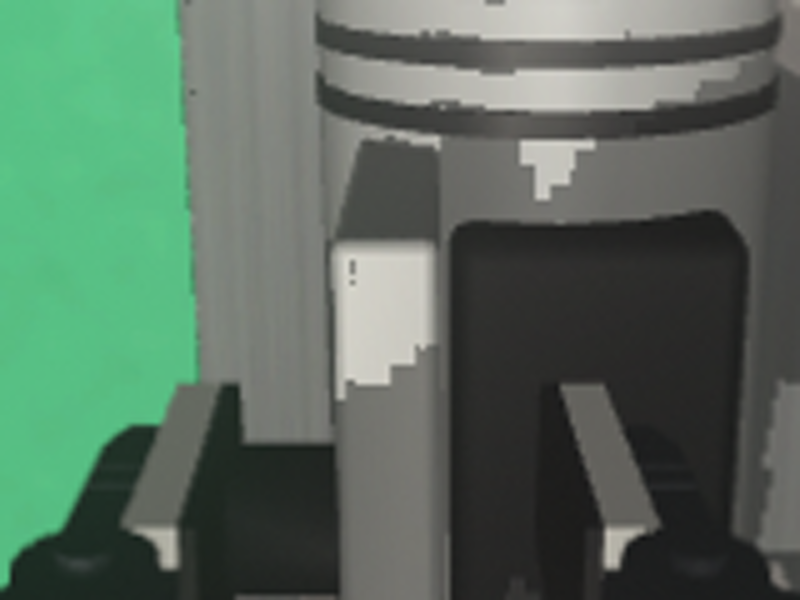

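Run:
```python
from h import *
from workcell import bot
def ys():
    d=bot.get_state()["tool_pos"]-W(0,0,0);return (-np.sin(TH)*d[0]+np.cos(TH)*d[1])*1e3
for y in(-20,-18,-16,-14,-12):
    bot.move_l(W(0,y,0)+[0,0,.0695],feed=.02);st(str(y));print(ys())
    f=np.linalg.norm(bot.get_state()["contact_force"][:2])
    if f>20: break
w=bot.camera("wrist");crop(w,180,150,340,270,5,"v_w.png")
```

```text
-20 31.85 [0.5338 0.0701 0.0704] [-2.  -6.8 18.3] [-1.12  0.51  0.07] 0.397
-21.764781702275975
-18 32.1 [0.5337 0.0702 0.0705] [ -1.1 -11.4  21.5] [-2.28  0.32  0.03] 0.402
-21.660597670644517
-16 32.35 [0.5336 0.0707 0.0705] [  0.5 -15.   22.1] [-3.08  0.14  0.02] 0.399
-21.084229477439802
-14 32.6 [0.5335 0.0719 0.0704] [ -0.4 -17.1  23.2] [-3.56 -0.01 -0.  ] 0.399
-19.863669623356433
-12 32.85 [0.5334 0.0737 0.0704] [  0.1 -17.8  23. ] [-3.65 -0.08 -0.01] 0.396
-18.130501404328257
```

View pics/v_w.png

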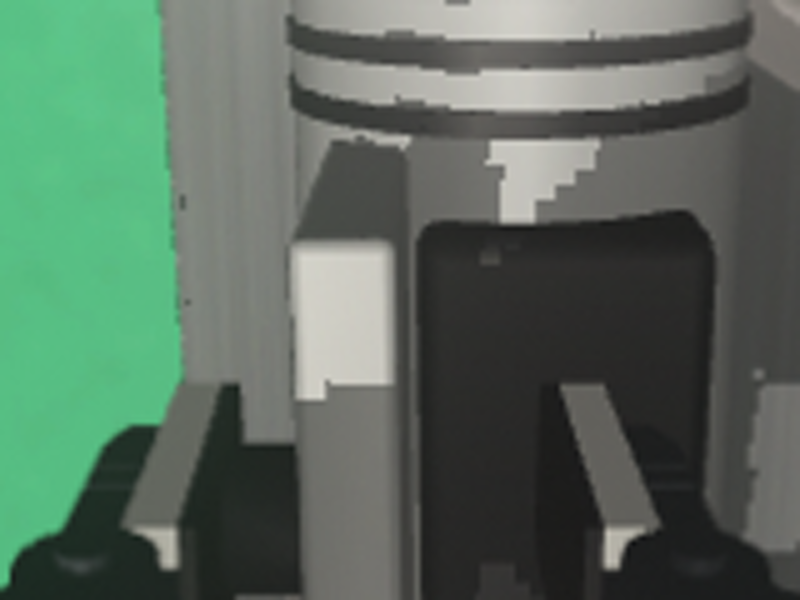

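Run:
```python
from h import *
from workcell import bot
def ys():
    d=bot.get_state()["tool_pos"]-W(0,0,0);return (-np.sin(TH)*d[0]+np.cos(TH)*d[1])*1e3
for y in(-10,-8,-6.5,-5):
    bot.move_l(W(0,y,0)+[0,0,.0702],feed=.02);st(str(y));print(ys())
    f=np.linalg.norm(bot.get_state()["contact_force"][:2])
    if f>24: break
w=bot.camera("wrist");crop(w,180,150,340,270,5,"x_w.png")
```

```text
-10 33.16 [0.5329 0.0774 0.0706] [  1.4 -13.   14.1] [-2.49 -0.21  0.  ] 0.394
-14.35082341444169
-8 33.41 [0.5328 0.0786 0.0706] [  2.1 -14.8  15. ] [-3.05 -0.34  0.03] 0.4
-13.171107964498647
-6.5 33.66 [0.5328 0.0786 0.0706] [  2.3 -19.1  16.2] [-3.81 -0.52  0.08] 0.401
-13.17704237894855
-5 33.91 [0.5328 0.0786 0.0706] [  3.7 -23.1  17.5] [-4.66 -0.64  0.11] 0.401
-13.201335383096898
```

View pics/x_w.png

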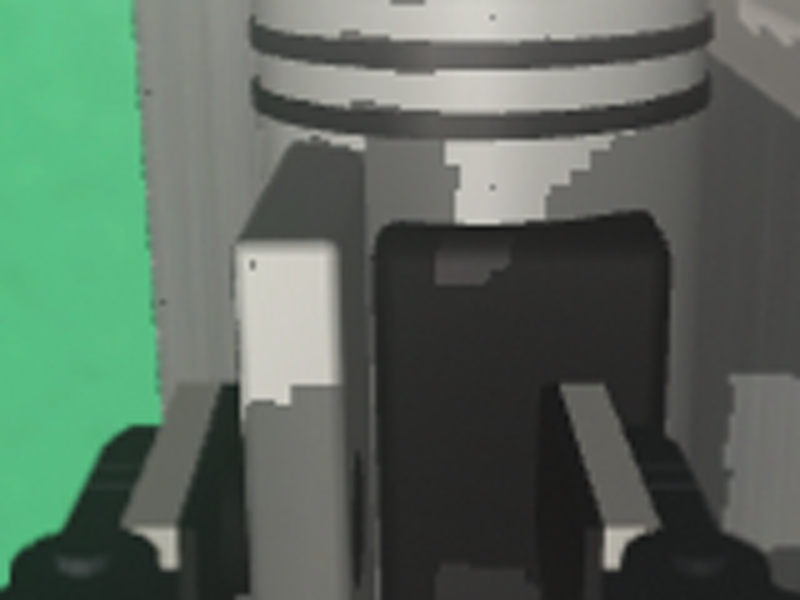

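Run:
```python
from h import *
from workcell import bot
def ys():
    d=bot.get_state()["tool_pos"]-W(0,0,0);return (-np.sin(TH)*d[0]+np.cos(TH)*d[1])*1e3
for z in(.073,.076,.079,.082):
    bot.move_l(W(0,-7,0)+[0,0,z],feed=.015);st(str(z));print(ys())
bot.hold(.2)
w=bot.camera("wrist");crop(w,180,150,340,270,5,"y_w.png")
```

```text
0.073 34.34 [0.5326 0.0787 0.0728] [  3.6 -15.7   6.8] [-3.28 -0.79  0.06] 0.4
-13.032315767755549
0.076 34.69 [0.5325 0.0788 0.0756] [  3.9 -16.4   5.1] [-3.21 -0.81 -0.01] 0.398
-12.92684114227144
0.079 35.04 [0.5321 0.079  0.0782] [  4.1 -14.5   0.5] [-3.12 -0.76  0.05] 0.4
-12.726852618152794
0.082 35.39 [0.5313 0.079  0.0807] [  2.5 -13.1  -2.6] [-2.81 -0.55  0.05] 0.4
-12.581910708773112
```

View pics/y_w.png

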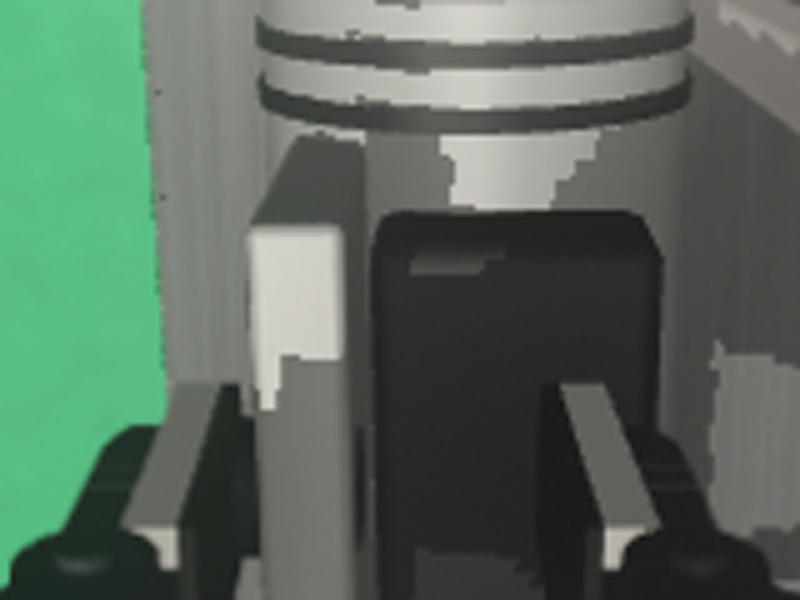

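Run:
```python
from h import *
from workcell import bot
bot.move_l(W(0,-9,0)+[0,0,.0855],feed=.015);st("z.0855")
bot.move_l(W(0,-25,0)+[0,0,.0855],feed=.04);st("back")
bot.hold(.2)
w=bot.camera("wrist");crop(w,180,150,340,270,5,"z_w.png")
```

```text
z.0855 36.06 [0.5312 0.0791 0.0844] [ 1.1 -8.4 -1.6] [-1.68 -0.04 -0.02] 0.401
back 36.61 [0.5342 0.067  0.0856] [-0.5  0.3  0. ] [ 0.03  0.03 -0.  ] 0.4
```

View pics/z_w.png

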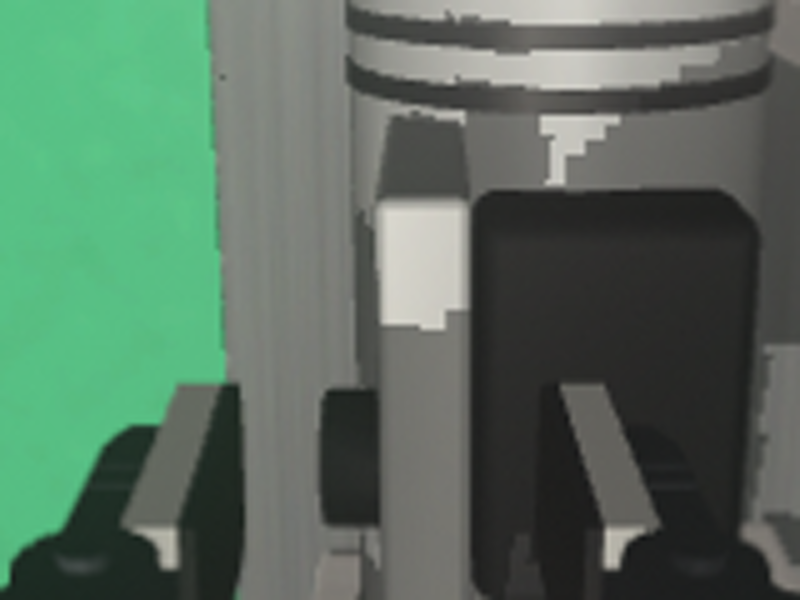

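Run:
```python
from h import *
from workcell import bot
bot.move_l(W(0,-25,0)+[0,0,.15],feed=.1);st("up")
w=bot.camera("wrist");crop(w,0,0,512,384,1.56,"za_w.png")
bot.move_l(W(0,-25,0)+[0,0,.25],feed=.2)
c=bot.camera("scene");crop(c,130,120,370,280,3.3,"za_s.png");st("up")
for P in((0,-36,120),(0,-30.5,120),(-26,21,118),(-26,21,111),(-26,-13,118),(-26,-13,111)):print(P,(proj(w,W(*P))*1.56).round(1))
```

```text
up 37.65 [0.5339 0.0665 0.1497] [-0.   0.2  0.3] [0.06 0.01 0.01] 0.401
up 38.4 [0.5333 0.0663 0.2485] [ 0.2 -0.8  0.2] [0.03 0.01 0.03] 0.4
(0, -36, 120) [[383.2 322.9]]
(0, -30.5, 120) [[393.7 322.9]]
(-26, 21, 118) [[494.2 272.6]]
(-26, 21, 111) [[491.8 270. ]]
(-26, -13, 118) [[427.3 273. ]]
(-26, -13, 111) [[426.9 270.4]]
```

View pics/za_w.png

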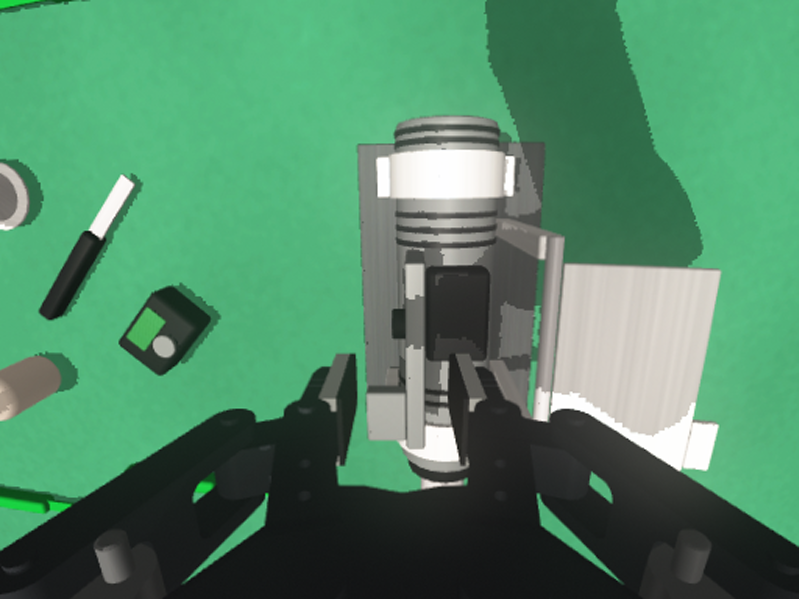

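View pics/za_s.png

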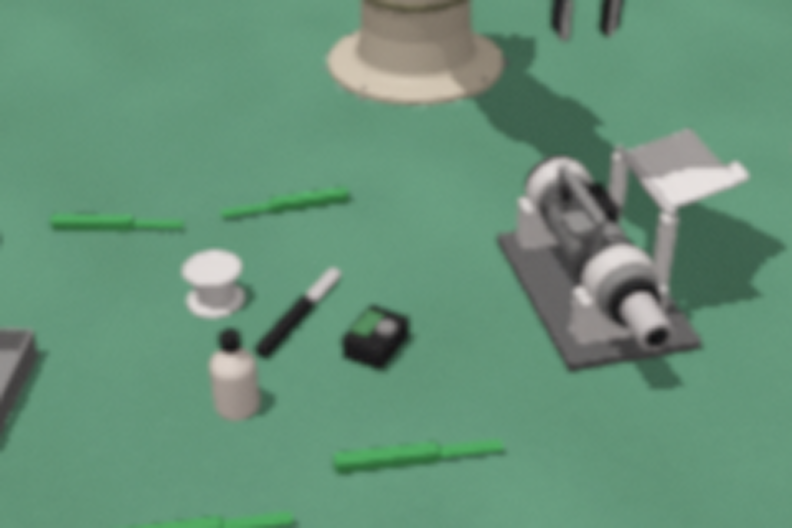

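The stud face shows at column 392 (predicted 393.7 latched, 383 if out). The trigger's right edge is at 490 (predicted 491.8 locked, 494 if released). The plate is open, the pry is flat on the bench and the bystanders are unmoved, so I'm handing in.

```bash
python3 -c "
from workcell import bot
bot.hand_in()"
```

```text
the job is handed in; nothing more can be done
```

I did all the steps and handed the job in at about 38 s of the 72 s. No verdict was reported.

**What I did:** I levered the guard plate up with the pry blade and pushed it right over. I laid the tool back where it came from, squeezed the trigger to its stop, and pressed the lock-on button in about 8 mm to its stop. Then I eased the trigger with the button still held and withdrew.

**Last checks:**
- **Lock-on button:** it sits about 5.5 mm in, at the catch depth, after the fingers had gone. Its face was at column 392, against 394 predicted for latched and 383 for out.
- **Trigger:** its edge was at column 490, against 492 predicted for locked and 494 for released. That agrees with locked, but the margin is thin.
- **Rest of the scene:** the plate lies open, the tool lies flat on the bench, and the spool, bottle and meter look unmoved. The gripper is clear and the measured force is near zero.

**What went wrong on the way:**
- **Missed first grasp:** the fingers really end about 33 mm short of the reported TCP. I measured this by touching the bench and corrected for it.
- **Button press stopped early:** my force limit stopped the first presses too soon, because pushing down on the trigger counted towards it. I repeated the press with less downward force. The fingertip pressed down with up to 37 N for about a second, close to the 40 N limit set for the arm and gripper body.

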